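# Clamp a front panel in the edge-marking fixture

## Robot

A 6-joint arm with a two-finger parallel gripper is mounted at the origin on the work surface. World frame = base frame: x ahead of the robot, y to its left, z up, the work surface at z = 0. Lengths are in m, angles in degrees, forces in N, time in s.
With the tool pointing down it reaches from about 0.35 to 0.875 m from the base axis. Payload 4.2 kg.
Tool frame: the origin (TCP) lies where the fingers leave the gripper's body, on its centre line; the fingertips stand 70 mm ahead of it and the grasp point (between the pads) lies 51 mm ahead of it; z points along the fingers, y is the direction in which the jaws open and shut (so a half turn about z gives the same grasp; the last joint's range is limited). The gripper opens to 87 mm and grips with 3 to 60 N. Pads are 19 mm wide; open, the fingers measure 117 mm over their backs; the gripper's body (75 mm by 190 mm) begins 51 mm behind the grasp point.
Start: joints at [79.446, 22.042, 0.453, 0, -68.411, -14.817], TCP at [0.268, 0.565, 0.292] pointing down, gripper open.
Joint ranges: [-179.83, 179.83], [-69.29, 118.12], [-61.27, 80.66], [-181.25, 117.63], [-171.15, -9.14], [-177.46, 177.46]. Speed limits (degrees/s): [159.86, 159.86, 180, 180, 180, 180].

## Interface

Orientations are given as a 3x3 rotation matrix whose columns are the frame's x, y, z axes.
In Python, from station import sense, capture, camera_model, finish_job gives the robot as it stands.
- The arm moves only by the shell command python3 -m inch 'ROWS'. ROWS is JSON, a list of rows, each an object with "hand": the closure, from 0 (fully open) to 1 (shut); "slide": the shift along the world's x, y, z in cm, a list of three; "yaw": the turn about the world's z in rad. A call has 1 to 10 rows; each row is the pose to reach, as a shift and turn from the pose commanded when the call began; what a row does not reach only later rows make up. A row lasts 1/8 s, in which the tool goes at most 62.5 mm and 10.7 degrees, less where a joint would pass 70% of its speed; a pose out of reach is approached as far as the arm can. A call with a gripper value outside its range is refused whole. The fingers move at their own pace and stop on an object; the grip force is fixed at half the most. Time passes only in rows, so rows that repeat a pose let the fingers close. It gives the time, the measured TCP pose, the force and the opening at its end, in the units of the state.
- sense(): the state, without advancing time (a new reading comes with each control period).
- capture(name): name is "scene" or "side" or "wrist"; returns the picture (420x560x3 uint8, blue, green, red); there is no depth.
- camera_model(name): a dict with "mtx" (3x3 intrinsics, pixels), "xyz" and "orientation" of the camera in the world; the wrist camera has in their place "tool_from_camera" (4x4, takes a point from camera to tool coordinates, whose origin is the TCP and whose axes are the flange's). Camera axes: x right, y up, looking along -z (the intrinsics and any distortion apply to the point x, -y, -z); pixel columns grow to the right and rows downward; lengths in m; the calibration is good to about 2 mm. A picture is of the moment at which its call begins: read the wrist's pose just before it. camera_model takes no time and is no camera call.
- finish_job(): hands the job in, once; it reports no verdict.
The state is a dict: "time_s": time; "joints": joint angles; "joint_velocities": joint speeds; "effort": joint torques, N m; "tcp_pos": TCP position; "ee_rot": TCP orientation; "wrist_force": force on the tool from outside, world axes, zero at the start; "moment": the same for the moment, N m; "gripper_width": opening from 0.0 (shut) to 1.0 (fully open).
Only numpy, scipy, OpenCV 4.12 (cv2) and the standard library are available. Lean on these libraries where they do the work, as an engineer would, in place of code of your own. Each camera call takes 0.05 s, during which the arm holds its last target. There are 200 camera calls.

## Task

Get the large front panel ready for marking its edge: draw it upward out of the slotted rack, leave it standing in the slot of the marking fixture and let go of it. Then wind the black handwheel clockwise until the carriage comes up against the steel stop bar and the rubber pad holds the panel upright, and only then swing the locking lever right over towards the handwheel. Leave the two small panels in the rack and do not knock the screwdriver or the jar about.

Things in the scene. Friction and masses are not known exactly. Their poses are not given: they have to be found in the camera images.
- panel: The large bare-aluminium front panel, 100 wide (its x) x 6 thick (its y) x 120 tall (its z), 194 g, with a dark window and a dark round hole drawn on its faces. Origin at the centre of its lower edge. It stands on edge in one of the rack's three slots, told from the others by its size.
- small_a: A small aluminium panel, 70 x 6 x 85 mm, standing in another slot of the rack; origin and axes as for the large panel. Stays there.
- small_b: The other small aluminium panel, 70 x 6 x 85 mm, in the remaining slot. Stays there.
- rack: Grey plastic rack fixed to the table, 122 (x) x 152 (y) x 52 mm (z), origin under its centre. Three slots along its x at y = -45, 0 and +45 mm, each 106 long, 9 wide and 40 deep; slot floors 12 mm above the table.
- fixture: Marking fixture fixed to the table; bed x -65 to 65, y -50 to 235, 25 mm high, origin on the table under the slot's centre. From -y to +y: grey fixed jaw (130 wide, 34 thick, top at 85 mm, face at y = -5), slot, steel stop bar (y = 5 to 12, top at 50 mm), sliding carriage, grey gearbox (85 x 75, top at 80 mm, y = 190) under the handwheel. A tab at x = 95, y = 90 carries the lever.
- carriage_nose (a point): Middle of the carriage's front (-y) face, 40 mm above the table, which meets the stop bar. The carriage is 60 long (y) and bears the moving jaw (100 wide, 18 thick, top 86 mm above the table). In front of the jaw is a spring-backed rubber pad, 90 wide, 8 thick, 56 to 84 mm above the table, its face 15 mm ahead of the jaw; it yields up to 6.5 mm.
- pad: The spring-backed rubber pad on the moving jaw; origin on the table level below the middle of the jaw's front face.
- slot (a point): Centre of the floor of the fixture's slot, 25 mm above the table; axes as the fixture's. The slot runs along x, is 116 long (closed ends), 10 wide and 25 deep (the fixed jaw rises 60 above the floor); the 6 mm panel drops into it with 2 mm to spare on each side.
- wheel (a joint): Turn of the handwheel in rad, growing clockwise seen from above; one turn moves the carriage 10 mm towards the fixed jaw. At 21.36 rad the carriage is against the stop bar and cannot go farther. It stays where it is left.
- carriage (a joint): Travel of the carriage towards the fixed jaw in m: 0 fully open, 0.034 against the stop bar. Driven by the handwheel only (self-locking).
- hub (a point): Centre of the handwheel, on its vertical axis, on top of the hub 112 mm above the table. The wheel is black, 119 mm across, its rim 95 to 109 mm above the table.
- grip_mid (a point): Middle of the crank grip, 134 mm above the table: an upright black cylinder of 20 mm diameter and 45 mm length (from 111 to 156 mm above the table) on the wheel, 45 mm from the wheel's axis; it spins freely on its own pin, so it can be held while the wheel is turned.
- lock (a joint): Locking lever: 0 leaning away from the handwheel (open), 1.0 rad right over towards the handwheel (locked). Hinge along the fixture's x, 47 mm above the table at the fixture's x = 95, y = 90; stays where it is left.
- lock_tip (a point): Centre of the lever's black ball, 26 mm diameter, 80 mm from the hinge on a 10 mm rod; it swings along the fixture's +y.
- jar: Glass jar with a steel cap, 60 mm diameter, 70 mm high, bystander; origin under its centre.
- driver: Screwdriver with a black handle lying on the table beyond the rack, bystander; its length lies along its x.
Mind the look-alikes: they are no part of the job. Leave any blue look-alike of the panel alone.

How it is judged (in metres and radians):
On the way, in this order (a step that is already met when the one before it is completed fails the run):
1. the large panel is drawn up clear of its slot in the rack (z of panel in the frame of rack above 0.055 m), for 0.1 s.
2. the large panel stands in the fixture's slot, let go (z of panel in the frame of slot between -0.003 and 0.004 m and y of panel in the frame of slot between -0.006 and 0.006 m and x of panel in the frame of slot between -0.015 and 0.015 m and contact force between the fingers and panel below 0.3 N), for 0.2 s.
3. the handwheel has brought the carriage against the stop bar (within 1.5 mm) and the pad holds the panel upright against the fixed jaw (z of panel in the frame of slot between -0.003 and 0.004 m and y of panel in the frame of slot between -0.006 and 0.006 m and x of panel in the frame of slot between -0.015 and 0.015 m and value of joint wheel above 20.42 rad and angle between panel's own z axis and vertical below 0.04 rad and angle between the y axis of panel and the y axis of slot, either way round below 0.05 rad and contact force between pad and panel above 2 N), for 0.2 s.
4. the locking lever is right over towards the handwheel (value of joint lock above 0.8 rad), for 0.1 s.
At the end, for the whole second after the job is handed in: Panel on the slot floor (within 4 mm), upright within 0.04 rad, square within 0.05 rad, pad pressing over 2 N; carriage within 1.5 mm of the stop bar; lever beyond 0.8 rad; panel released and at rest; small panels within 30 mm of their places (all of step 3 and contact force between the fingers and panel below 0.3 N and value of joint lock above 0.8 rad and linear speed of panel below 0.01 m/s and distance of each of small_a, small_b from where it was at the start of the episode below 0.03 m); the robot touches nothing.
It fails at once if a small panel is pulled from the rack or shoved more than 30 mm (distance of any of small_a, small_b from where it was at the start of the episode above 0.03 m).
It fails at once if the jar or the screwdriver is knocked more than 40 mm away (distance of any of jar, driver from where it was at the start of the episode above 0.04 m).
It also fails if it takes over 72 s, if anything falls off the work surface, if the arm or the gripper's body presses on something with over 40 N, if the wrist force passes 120 N, or if a joint passes its speed limit or range.

## Working session

There is one attempt and no reset: what is moved stays moved. The work goes in short steps, Python scripts to look and compute and a shell command to move; the robot and the scene stay as the last step left them, time stands still between calls to the robot, and variables do not carry over. Pictures are saved under pics/ and viewed, about 8 in all and at most 12, crops included, and the job is handed in when it is done.

```bash
mkdir -p pics; ls; python3 - <<'E'
from station import *
import cv2
print(sense())
for n in("scene","side","wrist"):
    cv2.imwrite(f"pics/{n}0.png",capture(n)); print(n,camera_model(n))
E
```

```text
pics
{'time_s': 0.0, 'joints': array([ 7.94451202e+01,  2.20893526e+01,  3.79479817e-01, -3.03036744e-02,
       -6.84099837e+01, -1.48167689e+01]), 'joint_velocities': array([ 0.08607432, -0.02502795, -0.14623894,  0.03425304,  0.00936404,
       -0.03145114]), 'effort': array([-1.63835703e-04, -3.90659201e+01,  1.87404782e+01,  4.21983227e+00,
        1.11143242e-02, -1.75930772e-04]), 'tcp_pos': array([0.26758163, 0.56432001, 0.29116882]), 'ee_rot': array([[ 9.03463827e-01, -4.28663459e-01, -8.66648104e-04],
       [-4.28664331e-01, -9.03461690e-01, -1.96636162e-03],
       [ 5.99240125e-05,  2.14803772e-03, -9.99997691e-01]]), 'wrist_force': array([-0.28033606, -0.73782261,  0.42024611]), 'moment': array([ 0.0079294 ,  0.00794329, -0.0070829 ]), 'gripper_width': 1.005110009292503}
scene {'mtx': array([[392.12279786,   0.        , 276.38173033],
       [  0.        , 392.12279786, 207.6939407 ],
       [  0.        ,   0.        ,   1.        ]]), 'xyz': array([0.93326843, 0.19637262, 0.70692165]), 'orientation': array([[-0.63037965, -0.63710411,  0.44353111],
       [ 0.77620683,
[... 289 characters left out ...]
14422]), 'orientation': array([[-0.9193584 ,  0.26009084, -0.29518279],
       [-0.39336731, -0.59530407,  0.70062488],
       [ 0.0065026 ,  0.76024063,  0.64960903]])}
wrist {'mtx': array([[376.73457212,   0.        , 271.25917025],
       [  0.        , 376.73457212, 208.39532288],
       [  0.        ,   0.        ,   1.        ]]), 'tool_from_camera': array([[-9.45248158e-04,  9.51826862e-01,  3.06634525e-01,
         8.36751878e-02],
       [ 9.99999504e-01,  9.95795493e-04, -8.40482574e-06,
         1.96551439e-05],
       [-3.13345217e-04,  3.06634365e-01, -9.51827331e-01,
        -9.32416581e-02],
       [ 0.00000000e+00,  0.00000000e+00,  0.00000000e+00,
         1.00000000e+00]])}
```

View pics/scene0.png

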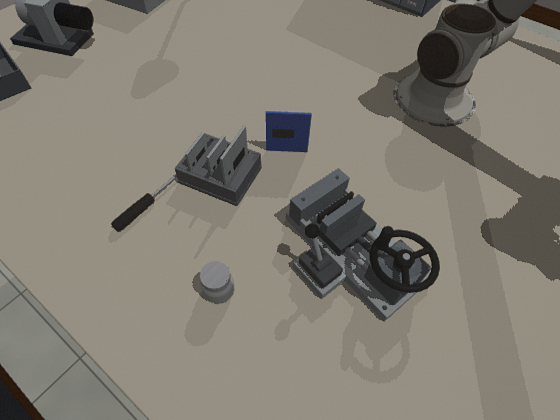

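View pics/side0.png

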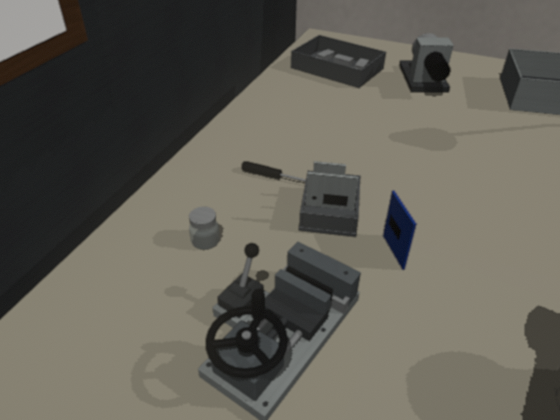

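Candidates for the large panel in the scene picture:
- bare panel in the rack's right-hand slot at (235,155): tallest and drawn with a window
- two smaller panels at (200,150) and (215,155)
- blue look-alike standing at (288,132)

I choose (235,155) and check it in a crop.

```bash
cat > h.py <<'E'
import numpy as np, cv2
from station import *
def ray(n,uv,pose=None):
    m=camera_model(n)
    if n=="wrist":
        p,R=pose; T=m["tool_from_camera"]; o=R@T[:3,3]+p; Rc=R@T[:3,:3]
    else: o,Rc=np.array(m["xyz"]),np.array(m["orientation"])
    d=np.linalg.inv(m["mtx"])@[uv[0],uv[1],1]
    return o,Rc@[d[0],-d[1],-d[2]]
def onz(n,uv,z,pose=None):
    o,d=ray(n,uv,pose); return o+d*(z-o[2])/d[2]
def crop(src,dst,x0,y0,w,h,s):
    i=cv2.imread(src)[y0:y0+h,x0:x0+w]
    cv2.imwrite(dst,cv2.resize(i,None,fx=s,fy=s,interpolation=cv2.INTER_CUBIC))
E
python3 -c "
from h import *
crop('pics/scene0.png','pics/c1.png',165,105,290,220,2.7)"
```

```text
(no output)
```

View pics/c1.png

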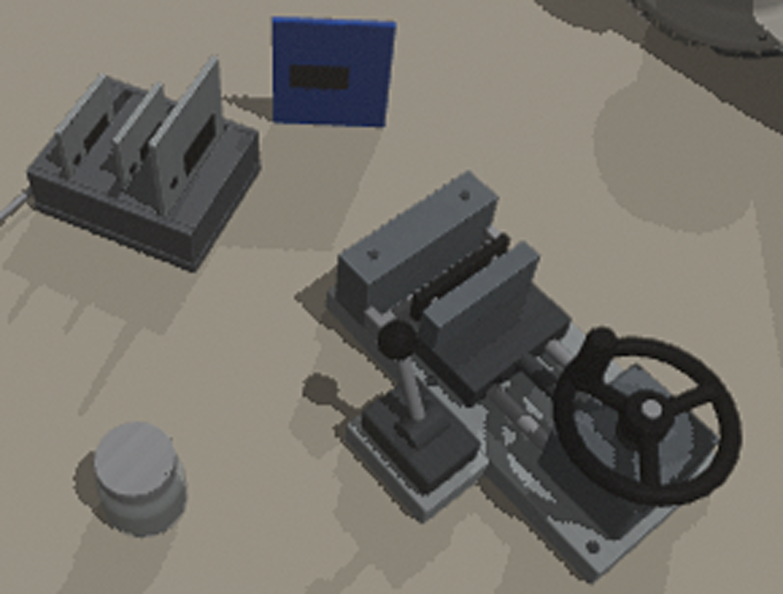

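The tall bare panel is confirmed: its top edge runs from crop (150,147) to (216,58). Next I measure from these corners.

```bash
python3 - <<'E'
from h import *
P=lambda u,v,z:onz("scene",(165+u/2.7,105+v/2.7),z)
pts={"pan1":(150,147,.132),"pan2":(215,58,.132),"rkL":(28,172,.052),"rkF":(193,238,.052),"rkR":(260,136,.052),
"jawL":(338,253,.085),"jawB":(469,172,.085),"jawR":(497,195,.085),"jawF":(368,276,.085),"hub":(652,408,.112),"grip":(602,335,.156),"ball":(397,339,.12),"mjL":(420,320,.086),"mjB":(524,245,.086),"mjR":(540,256,.086),"bedF":(595,575,.025),"sa1":(55,135,.097),"sa2":(107,77,.097),"sb1":(115,140,.097),"sb2":(160,86,.097)}
r={k:P(*v) for k,v in pts.items()}
for k,v in r.items(): print(k,v.round(4))
d=lambda a,b:(np.linalg.norm(r[b]-r[a]).round(4),np.degrees(np.arctan2(*(r[b]-r[a])[1::-1])).round(1))
for a,b in [("pan1","pan2"),("rkL","rkF"),("rkF","rkR"),("jawL","jawB"),("jawB","jawR"),("jawL","jawF"),("mjL","mjB"),("hub","grip")]: print(a,b,d(a,b))
E
```

```text
pan1 [ 0.6055 -0.2007  0.132 ]
pan2 [ 0.5086 -0.2248  0.132 ]
rkL [ 0.6412 -0.3127  0.052 ]
rkF [ 0.6058 -0.1667  0.052 ]
rkR [ 0.4935 -0.1946  0.052 ]
jawL [ 0.5656 -0.0586  0.085 ]
jawB [ 0.4416 -0.0281  0.085 ]
jawR [0.4469 0.0008 0.085 ]
jawF [ 0.5679 -0.0297  0.085 ]
hub [0.5503 0.1791 0.112 ]
grip [0.5536 0.1326 0.156 ]
ball [0.6159 0.0273 0.12  ]
mjL [0.575  0.0207 0.086 ]
mjB [0.4744 0.0418 0.086 ]
mjR [0.4754 0.0561 0.086 ]
bedF [0.6278 0.2069 0.025 ]
sa1 [ 0.623  -0.2891  0.097 ]
sa2 [ 0.5538 -0.3024  0.097 ]
sb1 [ 0.5974 -0.2503  0.097 ]
sb2 [ 0.534  -0.2631  0.097 ]
pan1 pan2 (np.float64(0.0999), np.float64(-166.0))
rkL rkF (np.float64(0.1503), np.float64(103.6))
rkF rkR (np.float64(0.1157), np.float64(-166.0))
jawL jawB (np.float64(0.1276), np.float64(166.2))
jawB jawR (np.float64(0.0294), np.float64(79.7))
jawL jawF (np.float64(0.029), np.float64(85.5))
mjL mjB (np.float64(0.1029), np.float64(168.2))
hub grip (np.float64(0.0641), np.float64(-86.0))
```

```bash
python3 -m inch '[{"hand":0.5,"slide":[12,-25,0],"yaw":0.22},{"hand":0.5,"slide":[24,-50,0],"yaw":0.22},{"hand":0.5,"slide":[24,-50,0],"yaw":0.22},{"hand":0.5,"slide":[24,-50,0],"yaw":0.22},{"hand":0.5,"slide":[24,-50,0],"yaw":0.22},{"hand":0.5,"slide":[24,-50,0],"yaw":0.22},{"hand":0.5,"slide":[24,-50,0],"yaw":0.22},{"hand":0.5,"slide":[24,-50,0],"yaw":0.22},{"hand":0.5,"slide":[24,-50,0],"yaw":0.22},{"hand":0.5,"slide":[24,-50,0],"yaw":0.22}]'
python3 -m inch '[{"hand":0.5,"slide":[0,0,0],"yaw":0},{"hand":0.5,"slide":[0,0,0],"yaw":0}]'
python3 - <<'E'
from h import *
s=sense(); i=capture("wrist"); cv2.imwrite("pics/w1.png",i); np.savez("w1.npz",p=s["tcp_pos"],R=s["ee_rot"])
print(s["time_s"],s["tcp_pos"],s["ee_rot"])
crop("pics/w1.png","pics/w1b.png",0,0,560,420,1.4)
E
```

```text
time_s: 1.4
tcp_pos: [0.5085, 0.0616, 0.2917]
ee_rot: [[0.974, -0.227, -0.001], [-0.227, -0.974, -0.001], [-0.001, 0.001, -1.0]]
wrist_force: [-0.6, 0.2, 0.5]
gripper_width: 0.501
time_s: 1.65
tcp_pos: [0.5074, 0.0656, 0.2923]
ee_rot: [[0.976, -0.219, -0.0], [-0.219, -0.976, 0.0], [-0.0, -0.0, -1.0]]
wrist_force: [0.1, 0.1, 0.9]
gripper_width: 0.504
1.65 [0.50739061 0.06564702 0.29226397] [[ 9.75655402e-01 -2.19309211e-01 -7.61474282e-05]
 [-2.19309203e-01 -9.75655402e-01  1.01655883e-04]
 [-9.65877212e-05 -8.24812799e-05 -9.99999992e-01]]
```

View pics/w1b.png

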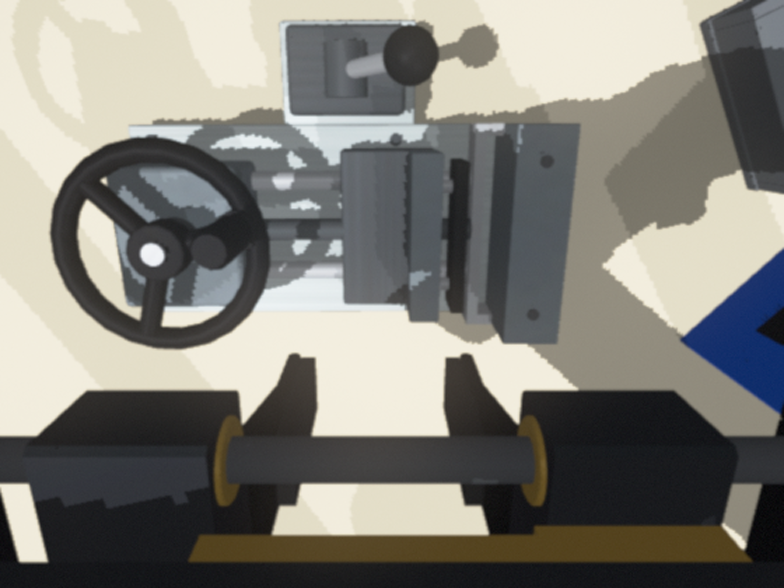

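```bash
python3 - <<'E'
from h import *
z=np.load("w1.npz"); pose=(z["p"],z["R"])
P=lambda u,v,h:onz("wrist",(u/1.4,v/1.4),h,pose)
pts={"j1":(519,124,.085),"j2":(502,342,.085),"j3":(580,124,.085),"j4":(557,343,.085),"hub":(152,254,.112),"gripL":(208,251,.156),"m1":(414,151,.086),"m2":(410,321,.086),"m3":(444,151,.086),"m4":(439,321,.086),"ball":(411,56,.12),"bed1":(128,125,.025),"s1":(473,124,.05),"s2":(464,322,.05)}
r={k:P(*v) for k,v in pts.items()}
for k,v in r.items(): print(k,v.round(4))
for a,b in [("j2","j1"),("j4","j3"),("m2","m1"),("m4","m3"),("s2","s1")]:
    d=r[b]-r[a];print(a,b,np.linalg.norm(d).round(4),np.degrees(np.arctan2(d[1],d[0])).round(2))
jc=sum(r[k] for k in("j1","j2","j3","j4"))/4
h=r["hub"]-jc; print("jc",jc,"len",np.linalg.norm(h[:2]),"yaw",np.degrees(np.arctan2(h[1],h[0]))-90)
yaw=np.radians(-13)
for yw in(-12,-13,-14):
    yaw=np.radians(yw);x=np.array([np.cos(yaw),np.sin(yaw)]);y=np.array([-x[1],x[0]])
    o=r["hub"][:2]-.19*y; print(yw,"slot from hub",o,"from jaw",jc[:2]+.022*y)
    for k,v in r.items(): print("   ",k,(v[:2]-o)@x.round(4),(v[:2]-o)@y) if yw==-13 else 0
E
```

```text
j1 [ 0.5713 -0.026   0.085 ]
j2 [0.4462 0.0023 0.085 ]
j3 [ 0.564  -0.0583  0.085 ]
j4 [ 0.438  -0.0307  0.085 ]
hub [0.5504 0.1805 0.112 ]
gripL [0.5525 0.1343 0.156 ]
m1 [0.57   0.0325 0.086 ]
m2 [0.4727 0.0549 0.086 ]
m3 [0.5664 0.0164 0.086 ]
m4 [0.4688 0.0377 0.086 ]
ball [0.6141 0.027  0.12  ]
bed1 [0.6233 0.2079 0.025 ]
s1 [ 0.5754 -0.0074  0.05  ]
s2 [0.4499 0.0201 0.05  ]
j2 j1 0.1283 -12.77
j4 j3 0.129 -12.36
m2 m1 0.0999 -12.98
m4 m3 0.0999 -12.32
s2 s1 0.1285 -12.35
jc [ 0.50488511 -0.02819392  0.085     ] len 0.21363064441826404 yaw -12.309416242966094
-12 slot from hub [ 0.51092601 -0.00532257] from jaw [ 0.50945917 -0.00667467]
-13 slot from hub [ 0.50768853 -0.00460483] from jaw [ 0.50983403 -0.00675777]
    j1 0.06681723646783912 -0.006566695048168781
    j2 -0.061492773087321984 -0.007080079999900958
    j3 0.0669789304648976 -0.039690515778992186
    j4 -0.06199983384858215 -0.04112321770396478
    hub -7.781872562971637e-06 0.19
    gripL 0.012366658826296853 0.14540101300906846
    m1 0.05240821247524145 0.05015799492602765
    m2 -0.04750673469332875 0.050114549906383345
    m3 0.05248848854455417 0.0336767357248345
    m4 -0.047422264511836454 0.03249729614970712
    ball 0.09661216805111056 0.05474804578210623
    bed1 0.06479369160119632 0.23307541142317206
    s1 0.06658839117252682 0.012505847149483034
    s2 -0.061896431793017855 0.011044073464590376
-14 slot from hub [ 0.50446407 -0.00383071] from jaw [ 0.51020739 -0.00684741]
```

```bash
python3 -m inch '[{"hand":0.5,"slide":[4.9,-27.8,0],"yaw":0.464},{"hand":0.5,"slide":[4.9,-27.8,0],"yaw":0.464},{"hand":0.5,"slide":[4.9,-27.8,0],"yaw":0.464},{"hand":0.5,"slide":[4.9,-27.8,0],"yaw":0.464},{"hand":0.5,"slide":[4.9,-27.8,0],"yaw":0.464},{"hand":0.5,"slide":[4.9,-27.8,0],"yaw":0.464},{"hand":0.5,"slide":[4.9,-27.8,0],"yaw":0.464},{"hand":0.5,"slide":[4.9,-27.8,0],"yaw":0.464}]'
python3 - <<'E'
from h import *
s=sense(); i=capture("wrist"); cv2.imwrite("pics/w2.png",i); np.savez("w2.npz",p=s["tcp_pos"],R=s["ee_rot"])
print(s["time_s"],s["tcp_pos"],s["ee_rot"])
crop("pics/w2.png","pics/w2b.png",140,60,280,210,2.8)
E
```

```text
time_s: 2.7
tcp_pos: [0.5568, -0.2117, 0.2925]
ee_rot: [[0.97, 0.241, 0.0], [0.241, -0.97, 0.0], [0.0, -0.0, -1.0]]
wrist_force: [0.9, -0.1, -0.1]
gripper_width: 0.501
2.7 [ 0.55683827 -0.21165513  0.29253671] [[ 9.70476257e-01  2.41196509e-01  2.80680300e-04]
 [ 2.41196484e-01 -9.70476296e-01  1.20869579e-04]
 [ 3.01546899e-04 -4.96019554e-05 -9.99999953e-01]]
```

View pics/w2b.png

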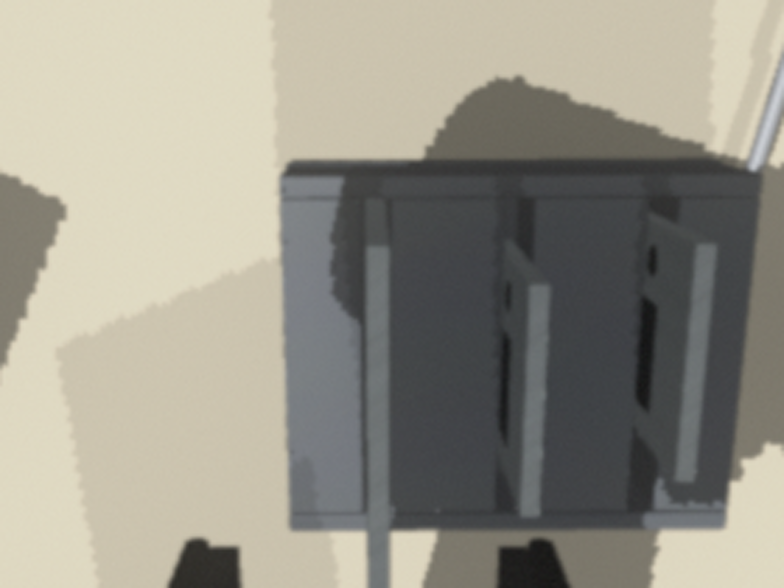

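The close crop confirms the choice: the large panel's top edge runs from (377,247) off the bottom of the crop, and the two small panels are at (535,400) and (697,360).

```bash
python3 - <<'E'
from h import *
z=np.load("w2.npz"); pose=(z["p"],z["R"])
P=lambda u,v,h:onz("wrist",(140+u/2.8,60+v/2.8),h,pose)
a=P(377,247,.132);b=P(378,560,.132)
d=a-b;print(a,b,np.degrees(np.arctan2(d[1],d[0])))
u=d/np.linalg.norm(d);print("centre",a-.05*u)
# tilt check: base of panel line at rack top
r1,r2,r3,r4=P(283,178,.052),P(758,178,.052),P(291,528,.052),P(725,527,.052)
print(r1,r2,r3,r4,(r1+r2+r3+r4)/4)
n=r1-r2;n/=np.linalg.norm(n);print(np.degrees(np.arctan2(n[1],n[0]))-90, np.linalg.norm(r1-r2),(r1+r2+r3+r4)/4+.045*n)
E
```

```text
[ 0.60062071 -0.20236834  0.132     ] [ 0.52046031 -0.2227175   0.132     ] 14.243964227537692
centre [ 0.55215787 -0.2146709   0.132     ]
[ 0.60254009 -0.17257276  0.052     ] [ 0.63791758 -0.31550575  0.052     ] [ 0.48793346 -0.20079203  0.052     ] [ 0.52417769 -0.3457136   0.052     ] [ 0.5631422  -0.25864604  0.052     ]
13.901947330489108 0.1472460754139598 [ 0.55233046 -0.21496416  0.052     ]
```

```bash
python3 -m inch '[{"hand":0.5,"slide":[-0.4,-0.2,0],"yaw":0},{"hand":0.5,"slide":[-0.4,-0.2,-4],"yaw":0},{"hand":0.5,"slide":[-0.4,-0.2,-8],"yaw":0},{"hand":0.5,"slide":[-0.4,-0.2,-11],"yaw":0},{"hand":0.5,"slide":[-0.4,-0.2,-12.5],"yaw":0},{"hand":0.5,"slide":[-0.4,-0.2,-12.5],"yaw":0},{"hand":0.5,"slide":[-0.4,-0.2,-12.5],"yaw":0}]'
python3 -m inch '[{"hand":1,"slide":[0,0,0],"yaw":0},{"hand":1,"slide":[0,0,0],"yaw":0},{"hand":1,"slide":[0,0,0],"yaw":0},{"hand":1,"slide":[0,0,0],"yaw":0},{"hand":1,"slide":[0,0,0],"yaw":0},{"hand":1,"slide":[0,0,0],"yaw":0}]'
```

```text
time_s: 3.62
tcp_pos: [0.5536, -0.2154, 0.1687]
ee_rot: [[0.971, 0.239, 0.003], [0.239, -0.971, -0.001], [0.002, 0.001, -1.0]]
wrist_force: [-0.7, -0.0, 0.1]
gripper_width: 0.501
time_s: 4.38
tcp_pos: [0.5527, -0.2153, 0.1673]
ee_rot: [[0.971, 0.239, -0.0], [0.239, -0.971, -0.0], [-0.0, -0.0, -1.0]]
wrist_force: [0.1, -0.2, 0.2]
gripper_width: 0.067
```

Opening is 5.8 mm, so the panel is held. Lifting.

```bash
python3 -m inch '[{"hand":1,"slide":[0,0,1],"yaw":0},{"hand":1,"slide":[0,0,3],"yaw":0},{"hand":1,"slide":[0,0,5],"yaw":0},{"hand":1,"slide":[0,0,7],"yaw":0},{"hand":1,"slide":[0,0,9],"yaw":0},{"hand":1,"slide":[0,0,11],"yaw":0},{"hand":1,"slide":[0,0,12],"yaw":0},{"hand":1,"slide":[0,0,12],"yaw":0},{"hand":1,"slide":[0,0,12],"yaw":0}]'
python3 - <<'E'
from h import *
s=sense(); i=capture("scene"); cv2.imwrite("pics/s3.png",i); i=capture("wrist"); cv2.imwrite("pics/w3.png",i); np.savez("w3.npz",p=s["tcp_pos"],R=s["ee_rot"])
a=cv2.imread("pics/s3.png")[20:300,120:400]; b=i[:400,100:500]
cv2.imwrite("pics/s3b.png",np.hstack([cv2.resize(a,(400,400)),cv2.resize(b,(400,400))]))
print(s["tcp_pos"],s["wrist_force"],s["gripper_width"])
E
```

```text
time_s: 5.5
tcp_pos: [0.5523, -0.2151, 0.2862]
ee_rot: [[0.971, 0.239, -0.002], [0.239, -0.971, 0.001], [-0.002, -0.001, -1.0]]
wrist_force: [0.3, -0.0, -2.3]
gripper_width: 0.066
[ 0.55227867 -0.21511512  0.28621803] [ 0.26735944 -0.01710103 -2.2673146 ] 0.06594366939237448
```

View pics/s3b.png

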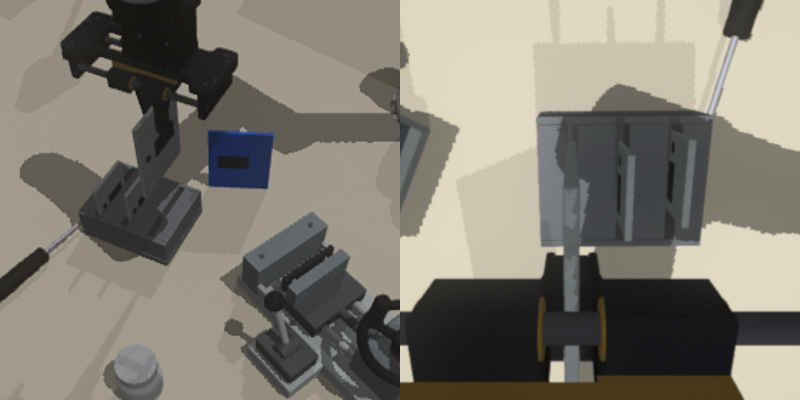

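Panel hangs level, with the small panels still in the rack. Moving above the slot.

```bash
python3 -m inch '[{"hand":1,"slide":[-1,4,0],"yaw":-0.08},{"hand":1,"slide":[-2,9,0],"yaw":-0.2},{"hand":1,"slide":[-3,14,0],"yaw":-0.32},{"hand":1,"slide":[-4,18,0],"yaw":-0.42},{"hand":1,"slide":[-4.3,20.9,0],"yaw":-0.458},{"hand":1,"slide":[-4.3,20.9,0],"yaw":-0.458},{"hand":1,"slide":[-4.3,20.9,-3.5],"yaw":-0.458},{"hand":1,"slide":[-4.3,20.9,-3.5],"yaw":-0.458},{"hand":1,"slide":[-4.3,20.9,-3.5],"yaw":-0.458},{"hand":1,"slide":[-4.3,20.9,-3.5],"yaw":-0.458}]'
python3 - <<'E'
from h import *
s=sense(); i=capture("wrist"); cv2.imwrite("pics/w4.png",i); np.savez("w4.npz",p=s["tcp_pos"],R=s["ee_rot"])
cv2.imwrite("pics/s4.png",capture("scene")); cv2.imwrite("pics/d4.png",capture("side"))
a=i[60:290,140:400]; b=cv2.imread("pics/d4.png")[180:380,200:400]
cv2.imwrite("pics/s4b.png",np.hstack([cv2.resize(a,(452,400),interpolation=2),cv2.resize(b,(348,348),interpolation=2) if 0 else cv2.resize(b,(348,400),interpolation=2)]))
print(s["tcp_pos"],s["ee_rot"][:,0],s["wrist_force"],s["gripper_width"])
E
```

```text
time_s: 6.85
tcp_pos: [0.5105, -0.0066, 0.2534]
ee_rot: [[0.977, -0.215, 0.002], [-0.215, -0.977, 0.0], [0.002, -0.001, -1.0]]
wrist_force: [0.5, 0.5, -1.6]
gripper_width: 0.066
[ 0.51049165 -0.00655115  0.25344602] [ 0.97652184 -0.21540765  0.0021523 ] [ 0.50679782  0.46931145 -1.64834294] 0.06550438911273225
```

View pics/s4b.png

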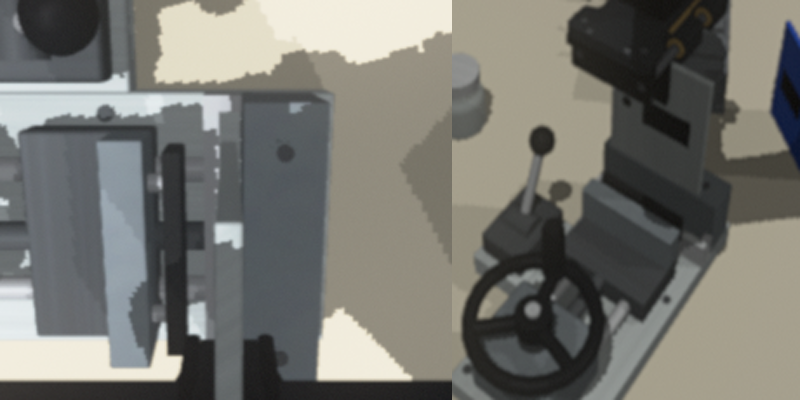

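```bash
python3 - <<'E'
from h import *
i=cv2.imread("pics/w4.png"); g=cv2.cvtColor(i,cv2.COLOR_BGR2GRAY)
z=np.load("w4.npz"); p,R=z["p"],z["R"]
for row in (117,122,130,140,150,165):
    print(row,g[row,258:296].tolist())
for u,v,h in[(280,120,.085),(280,135,.085),(280,160,.085),(328.5,130,.085),(263,122,.05),(263,150,.05)]:
    q=onz("wrist",(u,v),h,(p,R)); print(u,v,h,(R.T@(q-p)).round(4))
E
```

```text
117 [215, 216, 216, 216, 215, 216, 214, 214, 213, 211, 209, 209, 203, 186, 147, 116, 110, 111, 111, 108, 98, 82, 74, 73, 72, 72, 73, 73, 73, 73, 72, 74, 74, 72, 72, 74, 74, 72]
122 [215, 216, 215, 215, 214, 216, 214, 213, 211, 208, 207, 207, 205, 199, 178, 130, 110, 109, 109, 106, 99, 84, 84, 90, 94, 92, 93, 93, 93, 94, 94, 93, 93, 92, 92, 92, 94, 92]
130 [210, 215, 214, 214, 214, 215, 211, 187, 139, 113, 113, 112, 112, 112, 113, 111, 112, 112, 111, 102, 86, 74, 83, 90, 92, 93, 92, 92, 92, 92, 92, 92, 91, 92, 93, 90, 92, 91]
140 [109, 108, 109, 109, 109, 109, 109, 113, 115, 111, 108, 107, 107, 108, 107, 107, 109, 108, 111, 110, 99, 79, 79, 87, 90, 90, 90, 89, 90, 91, 91, 91, 90, 91, 92, 91, 92, 91]
150 [107, 106, 106, 107, 107, 113, 140, 155, 123, 95, 90, 89, 89, 89, 89, 89, 88, 90, 93, 96, 84, 72, 80, 89, 90, 91, 90, 90, 91, 90, 90, 91, 91, 91, 90, 91, 90, 91]
165 [107, 105, 106, 106, 105, 106, 106, 103, 93, 89, 88, 87, 89, 87, 87, 88, 87, 86, 87, 88, 83, 73, 80, 88, 91, 90, 89, 90, 88, 89, 88, 89, 88, 88, 89, 88, 89, 89]
280 120 0.085 [0.0624 0.0057 0.1686]
280 135 0.085 [0.0523 0.0058 0.1686]
280 160 0.085 [0.035  0.0059 0.1685]
328.5 130 0.085 [0.0557 0.039  0.1685]
263 122 0.05 [ 0.058  -0.0066  0.2036]
263 150 0.05 [ 0.0364 -0.0067  0.2035]
```

The wrist image shows the panel centred on the slot to about 0.5 mm. Lowering.

```bash
python3 -m inch '[{"hand":1,"slide":[0,0,-1],"yaw":0},{"hand":1,"slide":[0,0,-2],"yaw":0},{"hand":1,"slide":[0,0,-3],"yaw":0},{"hand":1,"slide":[0,0,-4],"yaw":0},{"hand":1,"slide":[0,0,-4],"yaw":0},{"hand":1,"slide":[0,0,-4],"yaw":0}]'
python3 -m inch '[{"hand":1,"slide":[0,0,-1],"yaw":0},{"hand":1,"slide":[0,0,-2],"yaw":0},{"hand":1,"slide":[0,0,-2.6],"yaw":0},{"hand":1,"slide":[0,0,-3],"yaw":0},{"hand":1,"slide":[0,0,-3],"yaw":0},{"hand":1,"slide":[0,0,-3],"yaw":0},{"hand":1,"slide":[0,0,-3],"yaw":0}]'
```

```text
time_s: 7.75
tcp_pos: [0.51, -0.0063, 0.2124]
ee_rot: [[0.977, -0.215, 0.0], [-0.215, -0.977, -0.0], [0.0, -0.0, -1.0]]
wrist_force: [-0.9, 0.5, -1.8]
gripper_width: 0.069
time_s: 8.62
tcp_pos: [0.5099, -0.0063, 0.1825]
ee_rot: [[0.977, -0.215, 0.001], [-0.215, -0.977, 0.0], [0.001, -0.0, -1.0]]
wrist_force: [0.5, 0.1, -1.2]
gripper_width: 0.065
```

```bash
python3 -m inch '[{"hand":1,"slide":[0,0,-0.1],"yaw":0},{"hand":1,"slide":[0,0,-0.2],"yaw":0},{"hand":1,"slide":[0,0,-0.2],"yaw":0},{"hand":1,"slide":[0,0,-0.2],"yaw":0}]'
python3 -m inch '[{"hand":0.7,"slide":[0,0,-0.2],"yaw":0},{"hand":0.5,"slide":[0,0,0],"yaw":0},{"hand":0.5,"slide":[0,0,0],"yaw":0},{"hand":0.5,"slide":[0,0,0],"yaw":0},{"hand":0.5,"slide":[0,0,0],"yaw":0},{"hand":0.5,"slide":[0,0,0],"yaw":0}]'
python3 - <<'E'
from h import *
s=sense(); i=capture("wrist"); cv2.imwrite("pics/w5.png",i)
cv2.imwrite("pics/d5.png",capture("side"))
a=i[60:290,140:400]; b=cv2.imread("pics/d5.png")[180:380,200:400]
cv2.imwrite("pics/s5b.png",np.hstack([cv2.resize(a,(400,400)),cv2.resize(b,(400,400),interpolation=2)]))
print(s["tcp_pos"],s["wrist_force"],s["gripper_width"])
E
```

```text
time_s: 9.12
tcp_pos: [0.5098, -0.0063, 0.1802]
ee_rot: [[0.977, -0.215, 0.0], [-0.215, -0.977, 0.0], [0.0, -0.0, -1.0]]
wrist_force: [0.2, 0.1, -1.3]
gripper_width: 0.069
time_s: 9.88
tcp_pos: [0.5098, -0.0063, 0.1803]
ee_rot: [[0.977, -0.215, 0.0], [-0.215, -0.977, -0.0], [0.0, 0.0, -1.0]]
wrist_force: [-0.2, 0.3, 0.2]
gripper_width: 0.495
[ 0.5097526  -0.00629401  0.18025648] [-0.21366584  0.28626932  0.20013927] 0.49463422999196505
```

View pics/s5b.png

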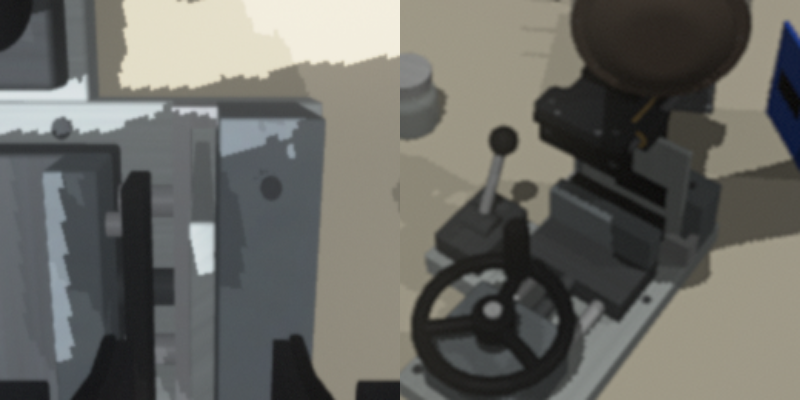

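Panel stands in the slot, released. Next is the crank grip.

```bash
python3 -m inch '[{"hand":0.5,"slide":[0,0,3],"yaw":0},{"hand":0.5,"slide":[0,0,7],"yaw":0},{"hand":0.5,"slide":[0,0,11],"yaw":0},{"hand":0.5,"slide":[2,7,11],"yaw":0},{"hand":0.5,"slide":[4.3,14.1,11],"yaw":0},{"hand":0.5,"slide":[4.3,14.1,9],"yaw":0},{"hand":0.5,"slide":[4.3,14.1,5],"yaw":0},{"hand":0.5,"slide":[4.3,14.1,2],"yaw":0},{"hand":0.5,"slide":[4.3,14.1,0.8],"yaw":0},{"hand":0.5,"slide":[4.3,14.1,0.8],"yaw":0}]'
python3 -m inch '[{"hand":0.5,"slide":[0,0,0],"yaw":0},{"hand":1,"slide":[0,0,0],"yaw":0},{"hand":1,"slide":[0,0,0],"yaw":0},{"hand":1,"slide":[0,0,0],"yaw":0},{"hand":1,"slide":[0,0,0],"yaw":0}]'
```

```text
time_s: 11.22
tcp_pos: [0.5528, 0.1346, 0.188]
ee_rot: [[0.977, -0.215, -0.001], [-0.215, -0.977, -0.001], [-0.001, 0.001, -1.0]]
wrist_force: [-0.4, -0.3, 1.4]
gripper_width: 0.5
time_s: 11.85
tcp_pos: [0.5525, 0.134, 0.1886]
ee_rot: [[0.977, -0.215, -0.001], [-0.215, -0.977, -0.001], [-0.0, 0.002, -1.0]]
wrist_force: [-1.2, -3.2, 2.9]
gripper_width: 0.219
```

```bash
python3 -c "
import numpy as np
a0=np.radians(-87);c=lambda a:4.5*np.array([np.cos(a),np.sin(a)])
for t in range(0,391,15): print(t,(c(a0-np.radians(t))-c(a0)).round(2))"
python3 -m inch '[{"hand":1,"slide":[-0.79,0.06,0],"yaw":0},{"hand":1,"slide":[-1.56,0.24,0],"yaw":0},{"hand":1,"slide":[-2.30,0.53,0],"yaw":0},{"hand":1,"slide":[-2.30,0.53,0],"yaw":0}]'
```

```text
0 [0. 0.]
15 [-1.17  0.09]
30 [-2.28  0.48]
45 [-3.25  1.15]
60 [-4.01  2.04]
75 [-4.52  3.1 ]
90 [-4.73  4.26]
105 [-4.64  5.43]
120 [-4.25  6.54]
135 [-3.58  7.5 ]
150 [-2.69  8.27]
165 [-1.63  8.77]
180 [-0.47  8.99]
195 [0.7 8.9]
210 [1.81 8.5 ]
225 [2.78 7.84]
240 [3.54 6.94]
255 [4.04 5.88]
270 [4.26 4.73]
285 [4.17 3.56]
300 [3.77 2.45]
315 [3.11 1.48]
330 [2.22 0.72]
345 [1.16 0.21]
360 [0. 0.]
375 [-1.17  0.09]
390 [-2.28  0.48]
time_s: 12.35
tcp_pos: [0.5286, 0.1398, 0.1886]
ee_rot: [[0.977, -0.215, -0.002], [-0.215, -0.977, -0.001], [-0.002, 0.001, -1.0]]
wrist_force: [-3.5, -4.3, 6.0]
gripper_width: 0.22
```

```bash
python3 -m inch '[{"hand":1,"slide":[-0.95,0.62,0],"yaw":0},{"hand":1,"slide":[-1.71,1.51,0],"yaw":0},{"hand":1,"slide":[-2.22,2.57,0],"yaw":0},{"hand":1,"slide":[-2.43,3.73,0],"yaw":0},{"hand":1,"slide":[-2.34,4.90,0],"yaw":0},{"hand":1,"slide":[-1.95,6.01,0],"yaw":0},{"hand":1,"slide":[-1.95,6.01,0],"yaw":0}]'
python3 -m inch '[{"hand":1,"slide":[0.67,0.96,0],"yaw":0},{"hand":1,"slide":[1.56,1.73,0],"yaw":0},{"hand":1,"slide":[2.62,2.23,0],"yaw":0},{"hand":1,"slide":[3.78,2.45,0],"yaw":0},{"hand":1,"slide":[4.95,2.36,0],"yaw":0},{"hand":1,"slide":[6.06,1.96,0],"yaw":0},{"hand":1,"slide":[6.06,1.96,0],"yaw":0}]'
```

```text
time_s: 13.22
tcp_pos: [0.5118, 0.2019, 0.1886]
ee_rot: [[0.977, -0.214, 0.003], [-0.214, -0.977, 0.002], [0.003, -0.003, -1.0]]
wrist_force: [3.4, -0.4, 4.1]
gripper_width: 0.217
time_s: 14.1
tcp_pos: [0.5714, 0.2189, 0.1886]
ee_rot: [[0.976, -0.216, -0.001], [-0.216, -0.976, -0.001], [-0.001, 0.001, -1.0]]
wrist_force: [-0.3, -1.9, 6.5]
gripper_width: 0.219
```

```bash
python3 -m inch '[{"hand":1,"slide":[1.73,-1.56,0],"yaw":0},{"hand":1,"slide":[2.45,-3.77,0],"yaw":0},{"hand":1,"slide":[1.96,-6.05,0],"yaw":0},{"hand":1,"slide":[0.41,-7.78,0],"yaw":0},{"hand":1,"slide":[-1.81,-8.5,0],"yaw":0},{"hand":1,"slide":[-4.09,-8.02,0],"yaw":0},{"hand":1,"slide":[-5.82,-6.46,0],"yaw":0},{"hand":1,"slide":[-6.54,-4.24,0],"yaw":0},{"hand":1,"slide":[-6.06,-1.96,0],"yaw":0},{"hand":1,"slide":[-6.06,-1.96,0],"yaw":0}]'
python3 -m inch '[{"hand":1,"slide":[1.56,1.73,0],"yaw":0},{"hand":1,"slide":[3.78,2.45,0],"yaw":0},{"hand":1,"slide":[6.06,1.96,0],"yaw":0},{"hand":1,"slide":[7.79,0.4,0],"yaw":0},{"hand":1,"slide":[8.51,-1.81,0],"yaw":0},{"hand":1,"slide":[8.02,-4.09,0],"yaw":0},{"hand":1,"slide":[6.47,-5.82,0],"yaw":0},{"hand":1,"slide":[4.25,-6.54,0],"yaw":0},{"hand":1,"slide":[1.97,-6.06,0],"yaw":0},{"hand":1,"slide":[1.97,-6.06,0],"yaw":0}]'
python3 - <<'E'
from h import *
a=capture("scene")[100:320,240:460]; b=capture("side")[180:400,190:410]
cv2.imwrite("pics/s6.png",np.hstack([cv2.resize(a,(400,400)),cv2.resize(b,(400,400))]))
E
```

```text
time_s: 15.35
tcp_pos: [0.5118, 0.2019, 0.1885]
ee_rot: [[0.977, -0.213, 0.003], [-0.213, -0.977, 0.001], [0.002, -0.002, -1.0]]
wrist_force: [2.8, -0.1, 4.2]
gripper_width: 0.223
time_s: 16.6
tcp_pos: [0.5286, 0.1396, 0.1885]
ee_rot: [[0.977, -0.215, -0.001], [-0.215, -0.977, 0.0], [-0.001, -0.0, -1.0]]
wrist_force: [-2.3, 0.5, 6.5]
gripper_width: 0.215
```

View pics/s6.png

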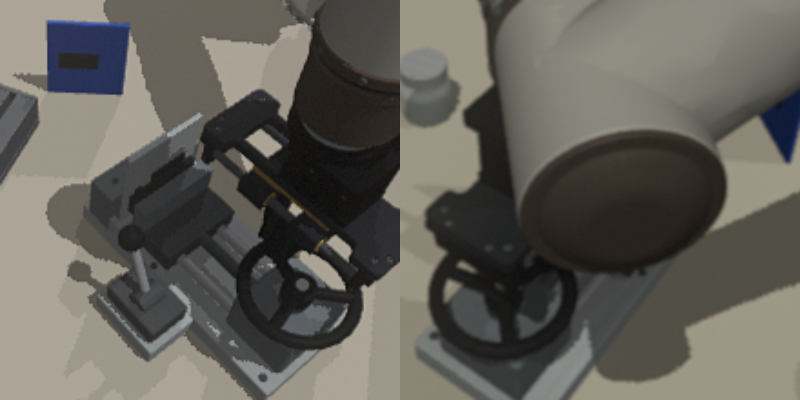

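The carriage is advancing and the panel is upright. Continuing, more gently near the end.

```bash
python3 -m inch '[{"hand":1,"slide":[-1.73,1.56,0],"yaw":0},{"hand":1,"slide":[-2.45,3.78,0],"yaw":0},{"hand":1,"slide":[-1.97,6.06,0],"yaw":0},{"hand":1,"slide":[-0.41,7.79,0],"yaw":0},{"hand":1,"slide":[1.81,8.51,0],"yaw":0},{"hand":1,"slide":[4.09,8.02,0],"yaw":0},{"hand":1,"slide":[5.82,6.46,0],"yaw":0},{"hand":1,"slide":[6.54,4.25,0],"yaw":0},{"hand":1,"slide":[6.05,1.97,0],"yaw":0},{"hand":1,"slide":[6.05,1.97,0],"yaw":0}]'
python3 -m inch '[{"hand":1,"slide":[-0.66,-0.97,0],"yaw":0},{"hand":1,"slide":[-1.55,-1.73,0],"yaw":0},{"hand":1,"slide":[-2.61,-2.24,0],"yaw":0},{"hand":1,"slide":[-3.77,-2.45,0],"yaw":0},{"hand":1,"slide":[-4.94,-2.36,0],"yaw":0},{"hand":1,"slide":[-6.05,-1.97,0],"yaw":0},{"hand":1,"slide":[-7.02,-1.3,0],"yaw":0},{"hand":1,"slide":[-7.78,-0.41,0],"yaw":0},{"hand":1,"slide":[-7.78,-0.41,0],"yaw":0},{"hand":1,"slide":[-7.78,-0.41,0],"yaw":0}]'
```

```text
time_s: 17.95
tcp_pos: [0.5891, 0.157, 0.1878]
ee_rot: [[0.976, -0.217, -0.002], [-0.217, -0.976, -0.001], [-0.002, 0.001, -1.0]]
wrist_force: [1.2, 1.6, -0.5]
gripper_width: 0.005
time_s: 19.2
tcp_pos: [0.5128, 0.1554, 0.1882]
ee_rot: [[0.977, -0.215, 0.0], [-0.215, -0.977, -0.0], [0.0, -0.0, -1.0]]
wrist_force: [-0.3, -0.4, -0.4]
gripper_width: 0.003
```

The grip slipped out of the fingers (opening 0). I'll rise clear and look for it.

```bash
python3 -m inch '[{"hand":1,"slide":[0,0,3],"yaw":0},{"hand":0.5,"slide":[0,0,8],"yaw":0},{"hand":0.5,"slide":[0,0,11],"yaw":0},{"hand":0.5,"slide":[0,-7,11],"yaw":0},{"hand":0.5,"slide":[0,-9,11],"yaw":0},{"hand":0.5,"slide":[0,-9,11],"yaw":0},{"hand":0.5,"slide":[0,-9,11],"yaw":0}]'
python3 - <<'E'
from h import *
s=sense(); i=capture("wrist"); cv2.imwrite("pics/w7.png",i); np.savez("w7.npz",p=s["tcp_pos"],R=s["ee_rot"])
print(s["time_s"],s["tcp_pos"])
crop("pics/w7.png","pics/w7b.png",0,0,560,420,1.4)
E
```

```text
time_s: 20.08
tcp_pos: [0.513, 0.0653, 0.2982]
ee_rot: [[0.977, -0.215, 0.0], [-0.215, -0.977, 0.0], [0.0, -0.0, -1.0]]
wrist_force: [-1.0, 0.1, -0.5]
gripper_width: 0.489
20.075 [0.51297306 0.06530675 0.29819517]
```

View pics/w7b.png

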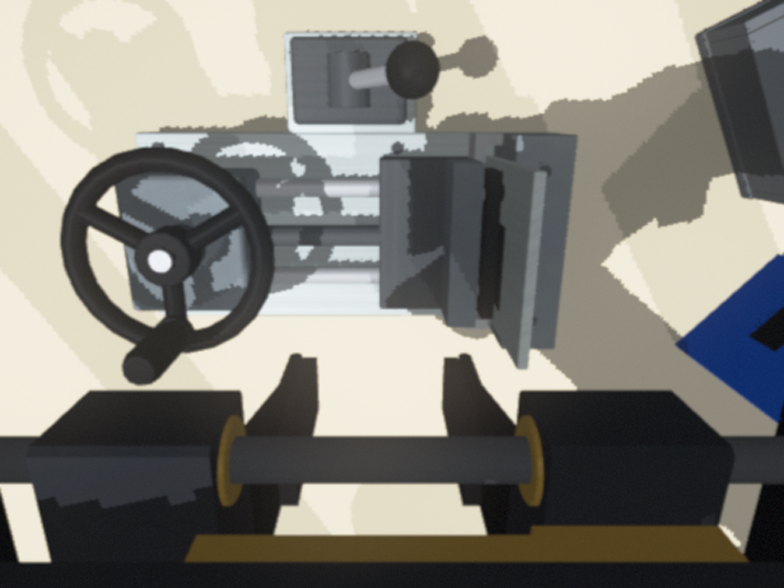

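The grip top is now at (142,368), the pad at (490,240) is near the panel, and the panel stands at (530,260).

```bash
python3 - <<'E'
from h import *
z=np.load("w7.npz"); pose=(z["p"],z["R"])
P=lambda u,v,h:onz("wrist",(u/1.4,v/1.4),h,pose)
hub=P(160,261,.112);g=P(141,369,.156)
yaw=np.radians(-12.45);x=np.array([np.cos(yaw),np.sin(yaw)]);y=np.array([-x[1],x[0]]);o=np.array([.5098,-.006])
d=g-hub;print(hub,g,np.linalg.norm(d[:2]),"ang",np.degrees(np.arctan2(d[1],d[0])))
for q in[(451,158,.086),(446,322,.086),(482,160,.086),(472,326,.086),(381,157,.052),(381,307,.052)]:
    p=P(*q)[:2]-o;print(q,p@x,p@y)
p1=P(545,170,.145)[:2]-o;p2=P(524,366,.145)[:2]-o;print("panel",p1@x,p1@y,p2@x,p2@y)
h=np.array([.5504,.1800])
a=np.arctan2(g[1]-h[1],g[0]-h[0]);print(np.degrees(a))
c=lambda t:4.5*np.array([np.cos(t),np.sin(t)])
print("grip target",h+c(a)/100)
for t in range(0,451,15): print(t,(c(a-np.radians(t))-c(a)).round(2))
E
```

```text
[0.55008774 0.18033706 0.112     ] [0.50714436 0.18724943 0.156     ] 0.04349614306157538 ang 170.85583093891995
(451, 158, 0.086) 0.05203928677023092 0.030457008497549246
(446, 322, 0.086) -0.046701220972550764 0.0295517372013695
(482, 160, 0.086) 0.05093032584363302 0.012955114839793221
(472, 326, 0.086) -0.049376745090280894 0.013293766583269364
(381, 157, 0.052) 0.05052691599750878 0.06975018654174371
(381, 307, 0.052) -0.04885022038030551 0.06976321327817689
panel 0.050419027640918344 -0.0049667772529495505 -0.048142085610477274 -0.003550533250181686
170.4859295798539
grip target [0.50601897 0.18743804]
0 [0. 0.]
15 [0.34 1.12]
30 [0.97 2.12]
45 [1.83 2.92]
60 [2.86 3.47]
75 [4.01 3.74]
90 [5.18 3.69]
105 [6.31 3.35]
120 [7.3  2.73]
135 [8.1  1.87]
150 [8.65 0.83]
165 [ 8.92 -0.31]
180 [ 8.88 -1.49]
195 [ 8.53 -2.61]
210 [ 7.91 -3.61]
225 [ 7.05 -4.41]
240 [ 6.01 -4.96]
255 [ 4.87 -5.22]
270 [ 3.69 -5.18]
285 [ 2.57 -4.84]
300 [ 1.57 -4.22]
315 [ 0.77 -3.36]
330 [ 0.22 -2.32]
345 [-0.04 -1.17]
360 [ 0. -0.]
375 [0.34 1.12]
390 [0.97 2.12]
405 [1.83 2.92]
420 [2.86 3.47]
435 [4.01 3.74]
450 [5.18 3.69]
```

The jaw has travelled about 20 mm and the carriage's back edge is at y≈70 mm (72 expected at the stop). So the wheel probably started part-wound and slipped when it stalled on the stop. I'll re-grip and test with a small turn.

```bash
python3 -m inch '[{"hand":0.5,"slide":[-0.7,6,0],"yaw":0},{"hand":0.5,"slide":[-0.7,12.2,0],"yaw":0},{"hand":0.5,"slide":[-0.7,12.2,0],"yaw":0},{"hand":0.5,"slide":[-0.7,12.2,-4],"yaw":0},{"hand":0.5,"slide":[-0.7,12.2,-8],"yaw":0},{"hand":0.5,"slide":[-0.7,12.2,-11.2],"yaw":0},{"hand":0.5,"slide":[-0.7,12.2,-11.2],"yaw":0},{"hand":0.5,"slide":[-0.7,12.2,-11.2],"yaw":0}]'
python3 -m inch '[{"hand":1,"slide":[0,0,0],"yaw":0},{"hand":1,"slide":[0,0,0],"yaw":0},{"hand":1,"slide":[0,0,0],"yaw":0},{"hand":1,"slide":[0,0,0],"yaw":0}]'
python3 -m inch '[{"hand":1,"slide":[0.1,0.38,0],"yaw":0},{"hand":1,"slide":[0.34,1.12,0],"yaw":0},{"hand":1,"slide":[0.34,1.12,0],"yaw":0},{"hand":1,"slide":[0.34,1.12,0],"yaw":0}]'
```

```text
time_s: 21.12
tcp_pos: [0.5065, 0.1877, 0.1875]
ee_rot: [[0.977, -0.214, 0.002], [-0.214, -0.977, 0.001], [0.002, -0.001, -1.0]]
wrist_force: [0.2, -0.4, 0.9]
gripper_width: 0.501
time_s: 21.62
tcp_pos: [0.506, 0.1874, 0.1869]
ee_rot: [[0.977, -0.215, 0.001], [-0.215, -0.977, 0.001], [0.001, -0.001, -1.0]]
wrist_force: [0.5, 0.3, 2.8]
gripper_width: 0.218
time_s: 22.12
tcp_pos: [0.5068, 0.1904, 0.1867]
ee_rot: [[0.976, -0.216, -0.01], [-0.216, -0.976, -0.017], [-0.006, 0.018, -1.0]]
wrist_force: [0.1, -25.6, 11.6]
gripper_width: 0.22
```

It stalls at 26 N after 3 mm of motion, so the carriage is against something hard. I'll release, rise, and check the stop gap on the way to the lever.

```bash
python3 -m inch '[{"hand":1,"slide":[-0.2,-0.7,0],"yaw":0},{"hand":0.5,"slide":[-0.2,-0.7,0],"yaw":0},{"hand":0.5,"slide":[-0.2,-0.7,0],"yaw":0},{"hand":0.5,"slide":[-0.2,-0.7,0],"yaw":0},{"hand":0.5,"slide":[-0.2,-0.7,5],"yaw":0},{"hand":0.5,"slide":[-0.2,-0.7,11],"yaw":0},{"hand":0.5,"slide":[-0.2,-0.7,11],"yaw":0}]'
python3 -m inch '[{"hand":0.8,"slide":[5,-10,0],"yaw":0},{"hand":1,"slide":[9.9,-20.8,0],"yaw":0},{"hand":1,"slide":[9.9,-20.8,0],"yaw":0},{"hand":1,"slide":[9.9,-20.8,0],"yaw":0},{"hand":1,"slide":[9.9,-20.8,0],"yaw":0},{"hand":1,"slide":[9.9,-20.8,0],"yaw":0}]'
python3 - <<'E'
from h import *
s=sense(); i=capture("wrist"); cv2.imwrite("pics/w8.png",i); np.savez("w8.npz",p=s["tcp_pos"],R=s["ee_rot"])
j=capture("scene"); cv2.imwrite("pics/s8.png",j)
print(s["time_s"],s["tcp_pos"])
a=j[130:290,270:430]
cv2.imwrite("pics/v8.png",np.hstack([cv2.resize(i[:300,:300],(400,400),interpolation=2),cv2.resize(a,(400,400),interpolation=2)]))
z=np.load("w7.npz"); pose=(z["p"],z["R"]); print("ball",onz("wrist",(413/1.4,70/1.4),.119,pose))
E
```

```text
time_s: 23.0
tcp_pos: [0.5092, 0.193, 0.3017]
ee_rot: [[0.977, -0.214, 0.01], [-0.214, -0.977, 0.006], [0.009, -0.008, -1.0]]
wrist_force: [-0.1, 0.5, -0.3]
gripper_width: 0.499
time_s: 23.75
tcp_pos: [0.6058, -0.0162, 0.2952]
ee_rot: [[0.977, -0.215, -0.002], [-0.215, -0.977, 0.0], [-0.002, 0.0, -1.0]]
wrist_force: [-0.1, 0.0, 0.7]
gripper_width: 0.014
23.75 [ 0.60578815 -0.01623748  0.29520758]
ball [0.61434139 0.02684617 0.119     ]
```

View pics/v8.png

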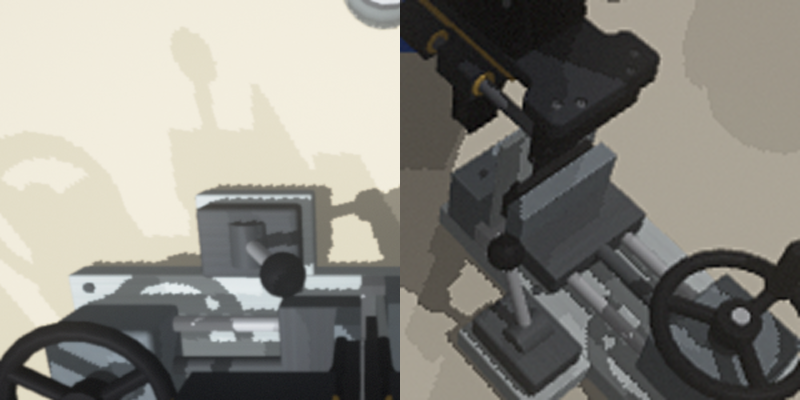

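```bash
python3 - <<'E'
from h import *
i=cv2.imread("pics/w7.png"); g=cv2.cvtColor(i,cv2.COLOR_BGR2GRAY)
z=np.load("w7.npz"); pose=(z["p"],z["R"])
yaw=np.radians(-12.45);x=np.array([np.cos(yaw),np.sin(yaw)]);y=np.array([-x[1],x[0]]);o=np.array([.5098,-.006])
for r in(135,160,185,210,235):
    print(r,"cols325-:",g[r,325:402].tolist())
    for h in(.145,.086,.085,.05): print("  ",h,[round(1e3*float((onz("wrist",(c,r),h,pose)[:2]-o)@y),1) for c in range(325,402,10)])
E
```

```text
135 cols325-: [73, 74, 74, 74, 74, 74, 75, 75, 75, 75, 74, 74, 76, 73, 74, 75, 73, 75, 74, 75, 70, 53, 36, 31, 33, 34, 34, 34, 34, 35, 32, 33, 33, 32, 39, 59, 75, 81, 80, 79, 80, 80, 79, 80, 80, 79, 79, 80, 81, 80, 79, 79, 80, 80, 85, 99, 119, 128, 130, 130, 129, 130, 130, 125, 110, 93, 88, 87, 87, 86, 87, 89, 87, 88, 88, 89, 88]
   0.145 [35.8, 29.3, 22.9, 16.4, 9.9, 3.5, -3.0, -9.5]
   0.086 [27.5, 19.5, 11.4, 3.4, -4.6, -12.6, -20.6, -28.6]
   0.085 [27.3, 19.3, 11.2, 3.2, -4.8, -12.9, -20.9, -29.0]
   0.05 [22.4, 13.4, 4.5, -4.5, -13.5, -22.4, -31.4, -40.3]
160 cols325-: [73, 71, 71, 73, 72, 72, 74, 71, 72, 72, 72, 72, 71, 71, 74, 72, 73, 68, 58, 37, 30, 28, 30, 31, 31, 32, 29, 30, 31, 28, 31, 34, 41, 57, 68, 75, 77, 78, 77, 77, 76, 77, 77, 77, 78, 78, 79, 79, 80, 78, 78, 78, 85, 103, 120, 127, 130, 131, 130, 131, 130, 119, 100, 88, 87, 86, 86, 88, 88, 86, 88, 87, 85, 87, 86, 88, 87]
   0.145 [35.1, 28.5, 21.9, 15.3, 8.7, 2.1, -4.5, -11.1]
   0.086 [26.6, 18.4, 10.2, 2.1, -6.1, -14.3, -22.5, -30.7]
   0.085 [26.5, 18.3, 10.0, 1.8, -6.4, -14.6, -22.8, -31.0]
   0.05 [21.4, 12.3, 3
[... 1079 characters left out ...]
 7.5, -1.1, -9.6, -18.2, -26.7, -35.3]
   0.05 [19.4, 9.8, 0.3, -9.2, -18.8, -28.3, -37.9, -47.4]
235 cols325-: [144, 143, 143, 143, 143, 143, 142, 140, 139, 139, 138, 138, 138, 138, 138, 139, 137, 139, 136, 137, 138, 137, 138, 139, 134, 119, 88, 73, 78, 81, 84, 86, 84, 86, 84, 86, 84, 85, 83, 85, 83, 84, 84, 84, 84, 87, 99, 121, 133, 136, 135, 135, 133, 132, 117, 98, 92, 91, 91, 92, 91, 91, 91, 92, 92, 92, 92, 91, 92, 91, 93, 99, 116, 137, 141, 141, 141]
   0.145 [32.8, 25.8, 18.7, 11.7, 4.7, -2.4, -9.4, -16.4]
   0.086 [23.8, 15.1, 6.3, -2.4, -11.1, -19.8, -28.5, -37.2]
   0.085 [23.6, 14.9, 6.1, -2.6, -11.4, -20.1, -28.9, -37.6]
   0.05 [18.3, 8.5, -1.2, -11.0, -20.7, -30.5, -40.2, -50.0]
```

Measured panel top edge is flush and upright (y −5.7 to +0.4 mm), and the jaw front at about 11 mm means the pad is compressed about 4.7 mm. Together with the hard stall, this puts the carriage at the stop. Now the lever.

```bash
python3 -m inch '[{"hand":1,"slide":[0,0,-5],"yaw":0},{"hand":1,"slide":[0,0,-10],"yaw":0},{"hand":1,"slide":[0,0,-13.2],"yaw":0},{"hand":1,"slide":[0,0,-13.2],"yaw":0},{"hand":1,"slide":[0.43,1.95,-13.2],"yaw":0},{"hand":1,"slide":[0.65,2.93,-13.2],"yaw":0},{"hand":1,"slide":[0.86,3.91,-13.2],"yaw":0},{"hand":1,"slide":[1.08,4.88,-13.2],"yaw":0},{"hand":1,"slide":[1.29,5.86,-13.2],"yaw":0},{"hand":1,"slide":[1.51,6.84,-13.2],"yaw":0}]'
python3 -m inch '[{"hand":1,"slide":[0.11,0.49,0],"yaw":0},{"hand":1,"slide":[0.22,0.98,0],"yaw":0},{"hand":1,"slide":[0.3,1.36,0],"yaw":0},{"hand":1,"slide":[0.3,1.36,0],"yaw":0},{"hand":1,"slide":[0.3,1.36,0],"yaw":0}]'
```

```text
time_s: 25.1
tcp_pos: [0.6212, 0.0524, 0.1641]
ee_rot: [[0.977, -0.215, -0.0], [-0.215, -0.977, 0.0], [-0.0, 0.0, -1.0]]
wrist_force: [-0.5, -1.3, -0.1]
gripper_width: 0.002
time_s: 25.72
tcp_pos: [0.6243, 0.0654, 0.1644]
ee_rot: [[0.977, -0.215, 0.001], [-0.215, -0.977, 0.0], [0.0, -0.0, -1.0]]
wrist_force: [-1.7, -0.4, -0.1]
gripper_width: 0.006
```

```bash
python3 -m inch '[{"hand":1,"slide":[0.11,0.49,0],"yaw":0},{"hand":1,"slide":[0.17,0.78,0],"yaw":0},{"hand":1,"slide":[0.17,0.78,0],"yaw":0},{"hand":1,"slide":[0.17,0.78,0],"yaw":0}]'
python3 - <<'E'
from h import *
s=sense(); cv2.imwrite("pics/s9.png",capture("scene")); print(s["wrist_force"])
E
```

```text
time_s: 26.22
tcp_pos: [0.6257, 0.0727, 0.1642]
ee_rot: [[0.977, -0.215, -0.001], [-0.215, -0.977, -0.0], [-0.0, 0.001, -1.0]]
wrist_force: [-0.7, -3.6, 0.4]
gripper_width: 0.004
[-0.65363004 -3.58552922  0.44521734]
```

```bash
python3 -m inch '[{"hand":1,"slide":[0.06,0.25,0],"yaw":0},{"hand":1,"slide":[0.11,0.5,0],"yaw":0},{"hand":1,"slide":[0.11,0.5,0],"yaw":0},{"hand":1,"slide":[0.11,0.5,0],"yaw":0}]'
```

```text
time_s: 26.78
tcp_pos: [0.6259, 0.0743, 0.1641]
ee_rot: [[0.976, -0.216, -0.005], [-0.216, -0.976, -0.006], [-0.003, 0.007, -1.0]]
wrist_force: [0.0, -13.6, 0.5]
gripper_width: 0.004
```

End stop felt at 14 N. Backing off and taking a final look.

```bash
python3 -m inch '[{"hand":1,"slide":[-0.4,-2,0],"yaw":0},{"hand":1,"slide":[-0.6,-2.9,0],"yaw":0},{"hand":1,"slide":[-0.6,-2.9,5],"yaw":0},{"hand":1,"slide":[-0.6,-2.9,11],"yaw":0},{"hand":1,"slide":[-0.6,-2.9,13.5],"yaw":0},{"hand":1,"slide":[-6,-1.2,13.5],"yaw":0},{"hand":1,"slide":[-11.2,-1.2,13.5],"yaw":0},{"hand":1,"slide":[-11.2,-1.2,13.5],"yaw":0},{"hand":1,"slide":[-11.2,-1.2,13.5],"yaw":0},{"hand":1,"slide":[-11.2,-1.2,13.5],"yaw":0}]'
python3 - <<'E'
from h import *
s=sense(); i=capture("wrist"); cv2.imwrite("pics/w10.png",i); j=capture("scene");cv2.imwrite("pics/s10.png",j)
np.savez("w10.npz",p=s["tcp_pos"],R=s["ee_rot"]); print(s["time_s"],s["tcp_pos"],s["wrist_force"])
cv2.imwrite("pics/v10.png",np.hstack([cv2.resize(i[:280,:],(450,225),interpolation=2),cv2.resize(j[100:320,80:440],(350,225),interpolation=2)]) if 0 else np.vstack([cv2.resize(i[:270],(600,290),interpolation=2),cv2.resize(j[110:310,90:480],(600,308),interpolation=2)]))
E
```

```text
time_s: 28.02
tcp_pos: [0.5161, 0.0664, 0.2993]
ee_rot: [[0.977, -0.215, 0.001], [-0.215, -0.977, 0.001], [0.001, -0.001, -1.0]]
wrist_force: [-0.3, 0.5, 0.6]
gripper_width: 0.008
28.025 [0.51605214 0.06644588 0.29931011] [-0.3479663   0.51851968  0.58875126]
```

View pics/v10.png

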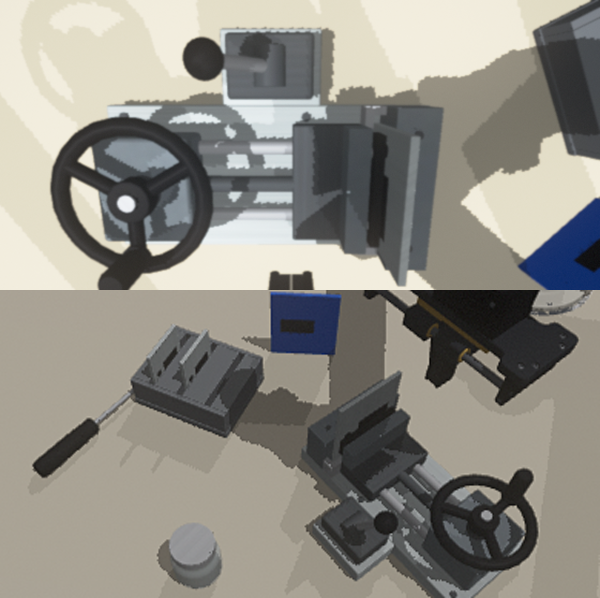

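```bash
python3 -c "
from station import *
print(finish_job(), sense()['time_s'])"
```

```text
the job is handed in; nothing more can be done
the job is handed in; nothing more can be done
```

I drew the large panel out of the rack and stood it in the fixture slot, released. I then wound the handwheel until it stalled, swung the locking lever over, and handed the job in at about 28 s. `finish_job` gives no verdict.

**Last checks that agreed:**
- **Panel:** its top edge measured flush with the fixed jaw, centre at y ≈ −2.7 mm against −2 mm expected, so it stands upright and square. This was measured before the last few degrees of winding. The final picture still shows it upright.
- **Pad:** the jaw position implies about 4.7 mm of pad compression. I did not measure the pad force itself.
- **Lever:** it met its end stop at 14 N, and the final picture shows it leaning towards the handwheel.
- **Bystanders:** the small panels, jar, screwdriver and blue look-alike look unmoved, and the gripper is clear of everything.

**Checks that failed or disagreed:**
- **Handwheel grip:** it slipped out of the fingers once, about 820° into winding, so one more lap was made with empty, closed fingers. I re-gripped it, and it stalled at 26 N after about 3 mm, which I took as the stop.
- **Turn count:** I wound about 826°, not the 1224° needed from fully open. The jaw positions suggest the carriage started about 11 mm already advanced.
- **Carriage position:** the turns imply 22.9 mm of travel, while the images gave about 20–21 mm. The carriage's rear edge read 69.8 mm where 72 was expected at the stop, so contact with the stop bar rests on the stall and these measurements. I did not see the nose touching it.

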